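# Start the laminator for a hot run

## Task

Start the laminator for a hot run by pressing its keys lightly with a fingertip, in this order: the black power key all the way down until it stays down, then the orange heat key all the way down until it stays down, then the green run key all the way down and let it come back up. Press no other key and not the red emergency stop, and leave the tape, bottle and jar where they stand.

Things in the scene. Friction and masses are not known exactly. Their poses are not given: they have to be found in the camera images.
- laminator: roller laminator fixed to the table, white with grey ends: 520 mm wide (its y), housing x -100 to 100 mm, 128 mm tall; white cover 122 mm high, aluminium key strip 124 mm. Origin: centre of its underside; x points from feed side (robot) to exit side. Low tables reach x = -198 and 190 mm. Keys in a row at x = -45: power y = -165, heat -95, cold -45, run 25, reverse 75, red stop 160 mm
- power_top (a point): centre of the top face of the power key: black with a white ring-and-bar sign, a round key, 26 mm across, its flat top standing 10 mm above the aluminium strip and 8 mm above its 34 mm black bezel ring
- power_key (a joint): travel of the latching power key, of 5 mm, in m: 0 = up (off), 0.005 = fully down (on). Slides straight down against a steady friction of about 2 N to a hard stop and stays where it was pushed to; it never pops up again
- heat_top (a point): centre of the top face of the heat key: orange with three white wavy lines, a round key, 26 mm across, its flat top standing 10 mm above the aluminium strip and 8 mm above its 34 mm black bezel ring
- heat_key (a joint): travel of the latching heat key, of 5 mm, in m: 0 = up (off), 0.005 = fully down (on). Slides straight down against a steady friction of about 2 N to a hard stop and stays where it was pushed to; it never pops up again
- run_top (a point): centre of the top face of the run key: green with a white arrow pointing away from the feed side, a round key, 26 mm across, its flat top standing 10 mm above the aluminium strip and 8 mm above its 34 mm black bezel ring
- run_key (a joint): travel of the run key, of 5 mm, in m: 0 = up, 0.005 = fully down. A spring holds it up (about 1.2 N to start, 3.2 N fully down) and brings it back when let go
- cold_top (a point): centre of the top face of the cold key (leave alone): blue with a white star of three lines, a round key, 26 mm across, its flat top standing 10 mm above the aluminium strip and 8 mm above its 34 mm black bezel ring
- cold_key (a joint): travel of the latching cold key, of 5 mm, in m: 0 = up (off), 0.005 = fully down (on). Slides straight down against a steady friction of about 2 N to a hard stop and stays where it was pushed to; it never pops up again
- reverse_top (a point): centre of the top face of the reverse key (leave alone): white with a black arrow pointing to the feed side, a round key, 26 mm across, its flat top standing 10 mm above the aluminium strip and 8 mm above its 34 mm black bezel ring
- reverse_key (a joint): travel of the reverse key, of 5 mm, in m: 0 = up, 0.005 = fully down. A spring holds it up (about 1.2 N to start, 3.2 N fully down) and brings it back when let go
- stop_top (a point): centre of the top of the red mushroom emergency stop (leave alone), 40 mm across on a 54 mm yellow plate, its top 32 mm above the strip
- stop_button (a joint): travel of the emergency stop, in m: 0 = out, 0.006 = pushed in
- tape_roll: loose tan roll of tape lying flat on the cover behind the keys, 80 mm across, 24 mm high, hole 52 mm; origin at the centre of its underside. Leave it alone
- glue_bottle: loose white glue bottle with an orange cap, 60 mm across, 150 mm tall, standing on the table beside the laminator; origin at the centre of its underside. Leave it alone
- paint_jar: loose jar of magenta paint with a white cap, 72 mm across, 85 mm tall, standing on the table beside the laminator; origin at the centre of its underside. Leave it alone

How it is judged:
On the way, in this order (a step that is already met when the one before it is completed fails the run):
1. a finger has pressed the power key all the way down (value of joint power_key above 0.004 m and contact force between the fingers and laminator above 0.3 N), for 0.02 s.
2. a finger has pressed the heat key all the way down (value of joint heat_key above 0.004 m and contact force between the fingers and laminator above 0.3 N), for 0.02 s.
3. a finger has pressed the run key all the way down (value of joint run_key above 0.004 m and contact force between the fingers and laminator above 0.3 N), for 0.02 s.
At the end, for the whole second after the job is handed in: The power and heat keys are down (at least 4 of their 5 mm), the run key has been fully pressed after them and is up again (within 1 mm), the cold and reverse keys and the emergency stop are up (within 1 mm), and the tape, bottle and jar are at rest within 20 mm of where they stood (value of joint each of power_key, heat_key above 0.004 m and value of joint each of run_key, cold_key, reverse_key, stop_button below 0.001 m and not (distance of tape_roll from where it was at the start of the episode above 0.02 m) and not (distance of glue_bottle from where it was at the start of the episode above 0.02 m) and not (distance of paint_jar from where it was at the start of the episode above 0.02 m) and linear speed of each of tape_roll, glue_bottle, paint_jar below 0.02 m/s); the robot touches nothing.
It fails at once if the heat or run key is pressed (beyond 2.5 mm) while the power key is not down (value of joint power_key below 0.0035 m and value of joint any of heat_key, run_key above 0.0025 m).
It fails at once if the run key is pressed (beyond 2.5 mm) while the heat key is not down (value of joint heat_key below 0.0035 m and value of joint run_key above 0.0025 m).
It fails at once if the cold key, the reverse key or the emergency stop is pressed (beyond 2 mm) (value of joint any of cold_key, reverse_key, stop_button above 0.002 m).
It fails at once if the laminator is pressed hard (over 20 N) instead of lightly (contact force between the arm and laminator above 20 N).
It fails at once if the tape, bottle or jar is moved or lifted by more than 20 mm (distance of any of tape_roll, glue_bottle, paint_jar from where it was at the start of the episode above 0.02 m).
It also fails if it takes over 48 s, if anything falls off the work surface, if the arm or the gripper's body presses on something with over 40 N, if the wrist force passes 120 N, or if a joint passes its speed limit or range.

## Robot

A 6-joint arm with a two-finger parallel gripper is mounted at the origin on the work surface. World frame = base frame: x ahead of the robot, y to its left, z up, the work surface at z = 0. Lengths are in m, angles in rad, forces in N, time in s.
With the tool pointing down it reaches from about 0.325 to 1 m from the base axis. Payload 5.1 kg.
Tool frame: the origin (TCP) lies on the centre line of the jaws, within the pads' length; the fingertips stand 25 mm ahead of it and the grasp point (between the pads) lies 6 mm ahead of it; x points along the fingers, z is the direction in which the jaws open and shut, and the axes are right-handed (so a half turn about x gives the same grasp; the last joint's range is limited). The gripper opens to 85 mm and grips with 20 to 120 N. Pads are 22 mm wide; open, the fingers measure 114 mm over their backs; the gripper's body (76 mm by 85 mm) begins 54 mm behind the grasp point. The pads swing forward as they close: fully open they stand 13 mm farther back than shut.
Start: joints at [1.06, 0.124, 1.65, -0, 1.367, -0.083], TCP at [0.27, 0.591, 0.256] pointing down, gripper open.
Joint ranges: [-2.61, 2.61], [-1.02, 2.33], [0.03, 2.71], [-1.35, 4.49], [0.32, 2.68], [-2.91, 2.91]. Speed limits (rad/s): [2.57, 2.57, 3.14, 3.14, 3.14, 3.14].

## Interface

Orientations are given as a rotation vector (axis times angle).
In Python, from rig import r gives the robot as it stands.
- The arm moves only by the tool drive_tool, never from a script. Its argument "series" is a list of rows, each a list of 7 numbers: the finger opening in m, from 0 to 0.0854, then the shift along the tool's x, y, z in m, then the turn, a rotation vector about the tool's x, y, z in degrees. In form: [[fingers, x, y, z, wx, wy, wz], ...]. A call has exactly 8 rows; each row is the pose to reach, as a shift and turn from the pose commanded when the call began, along the tool's axes at that moment; what a row does not reach only later rows make up. A row lasts 1/8 s, in which the tool goes at most 62.5 mm and 10.7 degrees, less where a joint would pass 70% of its speed; a pose out of reach is approached as far as the arm can. A call with a gripper value outside its range is refused whole. The fingers move at their own pace and stop on an object; "grip_force" is the grip in N (left out, the last holds). Time passes only in rows, so rows that repeat a pose let the fingers close, or fill a call up. It gives the time, the measured TCP pose, the force and the opening at its end, in the units of the state.
- r.observe(): the state, without advancing time (a new reading comes with each control period).
- r.get_image(name): name is "scene" or "top" or "wrist"; returns the picture (384x512x3 uint8, red, green, blue); there is no depth.
- r.get_calibration(name): a dict with "mtx" (3x3 intrinsics, pixels), "distortion" ([k1, k2, p1, p2, k3] as OpenCV has them; the pictures are not rectified), "cam_to_world" (4x4, takes a point from camera to world coordinates). Camera axes: x right, y up, looking along -z (the intrinsics and any distortion apply to the point x, -y, -z); pixel columns grow to the right and rows downward; lengths in m; the calibration is good to about 2 mm. A picture is of the moment at which its call begins: read the wrist's pose just before it. get_calibration takes no time and is no camera call; for the wrist camera it gives the pose at the moment of the call.
- r.job_done(): hands the job in, once; it reports no verdict.
The state is a dict: "time": time; "q": joint angles; "joint_vel": joint speeds; "joint_efforts": joint torques, N m; "tcp_pos": TCP position; "tcp_rot": TCP orientation; "ft_force": force on the tool from outside, world axes, zero at the start; "torque": the same for the moment, N m; "finger_gap": opening from 0.0 (shut) to 1.0 (fully open).
Only numpy, scipy, OpenCV 4.12 (cv2) and the standard library are available. Lean on these libraries where they do the work, as an engineer would, in place of code of your own. Each camera call takes 0.05 s, during which the arm holds its last target.

## Working session

There is one attempt and no reset: what is moved stays moved. The work goes in short steps, Python scripts to look and compute and a tool call to move; the robot and the scene stay as the last step left them, time stands still between calls to the robot, and variables do not carry over. Pictures are saved under pics/ and viewed, and the job is handed in when it is done.

Besides the shell and the picture viewer there is one more tool, called after "Emit:" by a JSON object that holds its "api" and its "payload". drive_tool: Moves the arm, as the interface text tells. Its arguments: {"type":"object","properties":{"series":{"type":"array"},"grip_force":{"type":"number"}},"required":["series"]}

```bash
mkdir -p pics; ls; python3 - <<'E'
from rig import r
import cv2
print(r.observe())
for n in ["scene","top","wrist"]:
    im=r.get_image(n); cv2.imwrite(f"pics/{n}0.png",im[:,:,::-1]); print(n,r.get_calibration(n))
E
```

```text
pics
{'time': 0.0, 'q': array([ 1.06041314e+00,  1.24529685e-01,  1.65167034e+00,  3.03997626e-06,
        1.36750668e+00, -8.25762844e-02]), 'joint_vel': array([-0.00072617,  0.00090045, -0.00082391, -0.00087668, -0.00012206,
        0.00014477]), 'joint_efforts': array([-1.19461110e-03, -4.23626125e+01, -3.65440893e+01, -1.66218351e-04,
        7.07281361e-03, -3.80233914e-06]), 'tcp_pos': array([0.26940771, 0.59092643, 0.25503923]), 'tcp_rot': array([-0.88962222,  1.38364888,  0.88799496]), 'ft_force': array([ 0.2363611 ,  0.49703566, -0.05027541]), 'torque': array([ 0.0189533 , -0.00740536,  0.08937142]), 'finger_gap': 1.0013522694192112}
scene {'mtx': array([[487.03176225,   0.        , 246.30633953],
       [  0.        , 487.03176225, 192.03195783],
       [  0.        ,   0.        ,   1.        ]]), 'distortion': array([-0.16105597,  0.        ,  0.        ,  0.        ,  0.        ]), 'cam_to_world': array([[ 0.42621535, -0.59245153,  0.68362391,  1.54592306],
       [ 0.90437251,  0.29679607, -0.30663082, -0.40052916],
       [-0.02123299,  0.74894144,  0.66229592,  1.0514
[... 400 characters left out ...]
,
       [-0.99976187,  0.02098333,  0.00599111,  0.03756954],
       [ 0.0081839 ,  0.10602793,  0.99432947,  1.33734934],
       [ 0.        ,  0.        ,  0.        ,  1.        ]])}
wrist {'mtx': array([[318.86786547,   0.        , 256.98379302],
       [  0.        , 318.86786547, 189.009031  ],
       [  0.        ,   0.        ,   1.        ]]), 'distortion': array([0.00693113, 0.        , 0.        , 0.        , 0.        ]), 'cam_to_world': array([[ 0.41409958, -0.87443738, -0.2527465 ,  0.20610138],
       [ 0.91023034,  0.39735669,  0.11656922,  0.62073334],
       [-0.00150197, -0.2783288 ,  0.96048468,  0.37350743],
       [ 0.        ,  0.        ,  0.        ,  1.        ]])}
```

View pics/top0.png

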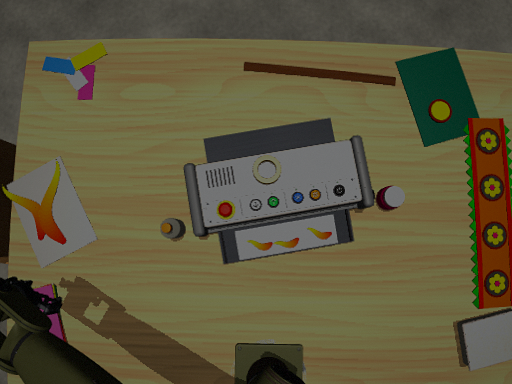

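View pics/scene0.png

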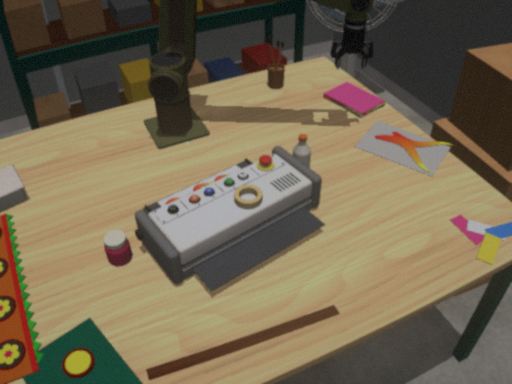

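View pics/wrist0.png

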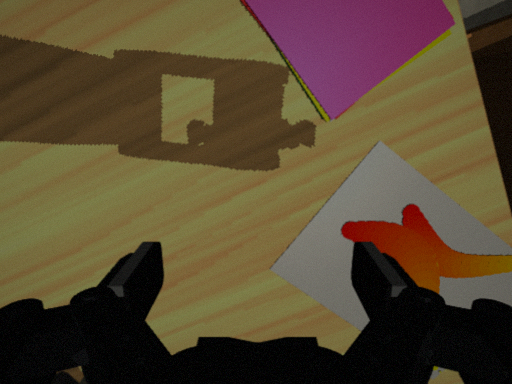

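The top view shows the laminator centred near (280,185). Its keys run from right to left: power (339,190), heat (315,195), cold (298,197), run (273,202), reverse (256,204) and stop (226,210). The tape is at (267,170), the bottle at (172,229) and the jar at (390,197). In the scene view the same keys run from power (172,209) to stop (265,162). The wrist camera doesn't see the laminator yet.

```bash
cat > h.py <<'E'
import numpy as np, cv2
from scipy.spatial.transform import Rotation as R
LX=-0.045
LY=dict(power=-.165,heat=-.095,cold=-.045,run=.025,reverse=.075,stop=.16)
def ray(c,uv):
    p=cv2.undistortPoints(np.array([[uv]],float),c["mtx"],c["distortion"])[0,0]
    T=c["cam_to_world"]; return T[:3,3],T[:3,:3]@np.array([p[0],-p[1],-1])
def onz(c,uv,z):
    o,d=ray(c,uv); return o+d*(z-o[2])/d[2]
def proj(c,P):
    T=np.linalg.inv(c["cam_to_world"]); q=T[:3,:3]@np.asarray(P)+T[:3,3]
    return cv2.projectPoints(np.array([[q[0],-q[1],-q[2]]]),np.zeros(3),np.zeros(3),c["mtx"],c["distortion"])[0].ravel()
def blobs(im,lo,hi,amin=10):
    hsv=cv2.cvtColor(im,cv2.COLOR_RGB2HSV); m=cv2.inRange(hsv,lo,hi)
    n,l,s,ce=cv2.connectedComponentsWithStats(m)
    return [(int(s[i,4]),ce[i].round(2),s[i,:4].tolist()) for i in range(1,n) if s[i,4]>=amin]
def fit(pts):
    # pts name->world xy ; rigid fit
    A=np.array([[LX,LY[k]] for k in pts]);B=np.array([pts[k][:2] for k in pts])
    a=A-A.mean(0);b=B-B.mean(0)
    th=np.arctan2((a[:,0]*b[:,1]-a[:,1]*b[:,0]).sum(),(a*b).sum())
    M=np.array([[np.cos(th),-np.sin(th)],[np.sin(th),np.cos(th)]]); t=B.mean(0)-M@A.mean(0)
    return th,M,t,B-(A@M.T+t)
E
python3 - <<'E'
from h import *
from rig import r
for n,box in [("top",(210,250,180,220)),("scene",(150,280,150,220))]:
    im=cv2.imread(f"pics/{n}0.png")[:,:,::-1].copy()
    x0,x1,y0,y1=(210,350,180,222) if n=="top" else box
    sub=im[y0:y1,x0:x1]
    print(n,x0,y0)
    for nm,lo,hi in [("green",(45,90,50),(85,255,255)),("blue",(100,90,40),(130,255,255)),("orange",(8,120,80),(19,255,255)),("red",(0,150,80),(5,255,255)),("black",(0,0,0),(180,255,55))]:
        for b in blobs(sub,lo,hi,8): print(nm,b[0],b[1]+[x0,y0],b[2])
    cv2.imwrite(f"pics/{n}_c.png",cv2.resize(sub,None,fx=5.6,fy=5.6,interpolation=cv2.INTER_NEAREST)[:,:,::-1])
E
```

```text
top 210 180
green 62 [272.98 201.24] [59, 17, 9, 9]
blue 68 [297.63 196.9 ] [83, 13, 10, 9]
orange 29 [316.14 194.17] [101, 10, 9, 9]
red 137 [224.98 208.95] [9, 23, 13, 13]
black 15 [266.  182.6] [49, 1, 15, 3]
black 97 [338.54 190.12] [123, 5, 12, 11]
black 31 [313.58 194.97] [100, 9, 10, 12]
black 10 [296.  192.8] [83, 12, 8, 4]
black 37 [272.65 202.22] [58, 16, 11, 12]
black 23 [297.26 200.65] [82, 17, 12, 7]
black 9 [257.56 200.  ] [44, 19, 7, 4]
black 25 [254.12 207.08] [40, 20, 11, 11]
black 331 [298.87 212.75] [32, 23, 108, 19]
black 334 [325.91 215.94] [64, 29, 76, 13]
scene 150 150
green 29 [228.52 181.48] [75, 29, 8, 6]
blue 33 [208.7  191.09] [55, 38, 8, 6]
orange 8 [221.12 176.25] [69, 25, 5, 3]
orange 24 [200.83 185.08] [47, 33, 10, 5]
orange 32 [194.06 198.69] [40, 46, 9, 6]
red 69 [265.01 159.29] [110, 6, 11, 8]
black 20 [173.1 210.6] [19, 58, 8, 5]
```

View pics/top_c.png

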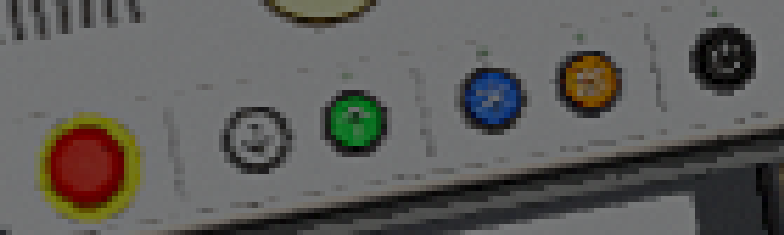

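The enlarged top view shows all six keys clearly, in the expected order. I'll cast rays onto their height and fit the row.

```bash
python3 - <<'E'
from h import *
from rig import r
c=r.get_calibration("top"); s=r.get_calibration("scene")
uv=dict(run=(273,201.5),cold=(297.6,196.9),heat=(315.1,194.5),power=(338.5,190.1),stop=(225,209))
z=dict(run=.134,cold=.134,heat=.134,power=.131,stop=.154)
p={k:onz(c,uv[k],z[k]) for k in uv}
th,M,t,res=fit(p); print(np.degrees(th),t,(res*1e3).round(1))
us=dict(run=(228.5,181.5),cold=(208.7,191.1),heat=(194.06,198.7),stop=(265,159.3))
p2={k:onz(s,us[k],z[k]) for k in us}
th2,M2,t2,res2=fit(p2); print(np.degrees(th2),t2,(res2*1e3).round(1))
for k in LY: print(k,M@[LX,LY[k]]+t,M2@[LX,LY[k]]+t2)
for n,u,zz in[("tape",(267,170),.146),("bottle",(172,229),.1),("jar",(390,197),.07)]: print(n,onz(c,u,zz))
o=r.observe();print(R.from_rotvec(o["tcp_rot"]).as_matrix().round(3))
E
```

```text
10.886472490728288 [ 0.57555296 -0.01723487] [[-0.3 -0.2]
 [ 0.8 -0.2]
 [-0.9 -0.3]
 [ 0.   1.6]
 [ 0.3 -0.9]]
10.91091464093976 [ 0.58376097 -0.01841661] [[-1.2 -0.1]
 [-1.   0.8]
 [ 1.1  0.8]
 [ 1.  -1.5]]
power [ 0.56252531 -0.18776428] [ 0.57080607 -0.18895156]
heat [ 0.54930486 -0.11902404] [ 0.55755629 -0.12021698]
cold [ 0.53986168 -0.06992388] [ 0.54809217 -0.07112084]
run [ 0.52664122 -0.00118365] [ 0.53484239 -0.00238626]
reverse [0.51719804 0.04791652] [0.52537827 0.04670988]
stop [0.50114464 0.1313868 ] [0.50928925 0.13017331]
tape [0.61310693 0.01722854 0.146     ]
bottle [0.44356711 0.28567114 0.1       ]
jar [ 0.55158327 -0.35368022  0.07      ]
[[-0.001 -0.91   0.415]
 [-0.001  0.415  0.91 ]
 [-1.     0.    -0.002]]
```

The two views agree on heading but differ by 8 mm in x, so I'll close the gripper, carry it above the keys and look with the wrist camera.

Emit:
{"api": "drive_tool", "payload": {"series": [[0,-0.03,-0.02,-0.02,0,0,0],[0,-0.045,-0.06,-0.06,0,0,0],[0,-0.045,-0.1,-0.1,0,0,0],[0,-0.045,-0.14,-0.14,0,0,0],[0,-0.045,-0.18,-0.18,0,0,0],[0,-0.045,-0.22,-0.22,0,0,0],[0,-0.045,-0.26,-0.26,0,0,0],[0,-0.045,-0.28,-0.28,0,0,0]]}}

```text
time: 1.15
tcp_pos: [0.4087, 0.2182, 0.3011]
tcp_rot: [-0.887, 1.383, 0.886]
ft_force: [0.4, 0.2, -0.3]
finger_gap: 0.001
```

Emit:
{"api": "drive_tool", "payload": {"series": [[0,0,-0.03,-0.03,0,0,0],[0,0,-0.07,-0.07,0,0,0],[0,0,-0.11,-0.11,0,0,0],[0,0,-0.15,-0.15,0,0,0],[0,0,-0.19,-0.19,0,0,0],[0,0,-0.22,-0.215,0,0,0],[0,0,-0.235,-0.22,0,0,0],[0,0,-0.235,-0.22,0,0,0]]}}

```text
time: 2.15
tcp_pos: [0.531, -0.0772, 0.3008]
tcp_rot: [-0.887, 1.383, 0.889]
ft_force: [-0.3, -0.1, -0.3]
finger_gap: 0.001
```

```bash
python3 - <<'E'
from h import *
from rig import r
o=r.observe();print(o)
c=r.get_calibration("wrist");im=r.get_image("wrist");cv2.imwrite("pics/w1.png",im[:,:,::-1])
np.save("c1.npy",c["cam_to_world"])
E
```

```text
{'time': 2.15, 'q': array([-2.44578588e-01, -1.52479508e-01,  1.84909564e+00,  4.66118528e-04,
        1.44623753e+00, -1.38691981e+00]), 'joint_vel': array([ 0.0263552 , -0.02542477,  0.01907009,  0.003567  ,  0.00849964,
        0.0012716 ]), 'joint_efforts': array([-9.64384787e-01, -2.95415980e+01, -3.76315606e+01, -7.11714453e-02,
       -8.94039078e-02, -2.91672855e-02]), 'tcp_pos': array([ 0.53102015, -0.07716583,  0.30084967]), 'tcp_rot': array([-0.88708365,  1.38251483,  0.88911296]), 'ft_force': array([-0.26812712, -0.05672628, -0.31133855]), 'torque': array([0.02248741, 0.002213  , 0.01323997]), 'finger_gap': 0.000758455030799393}
```

View pics/w1.png

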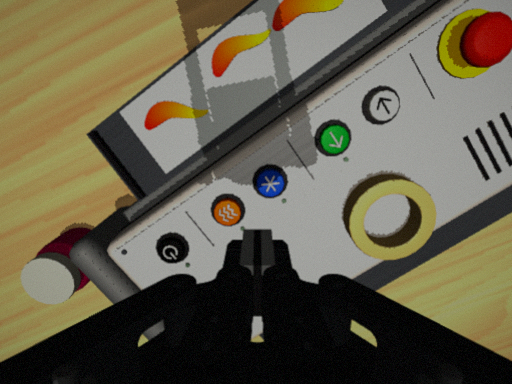

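The wrist picture shows all the keys: power (173,247), heat (228,210), cold (270,181), run (333,138) and reverse (381,104). The shut fingertips are at about (257,232).

```bash
cat > m.py <<'E'
from h import *
from scipy.optimize import least_squares
from rig import r
def meas(f,T,win):
    im=cv2.imread(f)[:,:,::-1].copy(); c=r.get_calibration("wrist"); c["cam_to_world"]=T
    out={}
    cols=dict(run=((45,90,40),(85,255,255)),cold=((100,90,40),(130,255,255)),heat=((5,120,80),(19,255,255)))
    for k,(u,v) in win.items():
        x0,y0=u-24,v-24; sub=im[y0:v+24,x0:u+24]
        if k in cols: m=cv2.inRange(cv2.cvtColor(sub,cv2.COLOR_RGB2HSV),*cols[k])
        else: continue
        m=cv2.morphologyEx(m,cv2.MORPH_CLOSE,np.ones((7,7)))
        cs,_=cv2.findContours(m,cv2.RETR_EXTERNAL,cv2.CHAIN_APPROX_NONE); ct=max(cs,key=cv2.contourArea)
        e=cv2.fitEllipse(cv2.convexHull(ct)); out[k]=(e[0][0]+x0,e[0][1]+y0); print(k,np.round(out[k],1),np.round(e[1],1))
    return c,out
E
python3 - <<'E'
from m import *
c,o=meas("pics/w1.png",np.load("c1.npy"),dict(heat=(228,210),cold=(270,181),run=(333,138)))
o["power"]=(172.5,247)
p={k:onz(c,o[k],.134) for k in o}
th,M,t,res=fit(p);print(np.degrees(th),t,(res*1e3).round(1))
for k in LY: print(k,M@[LX,LY[k]]+t,proj(c,[*(M@[LX,LY[k]]+t),.134]))
print("scale",np.linalg.norm(p["run"]-p["power"]))
# tip check
print("tip proj",proj(c,r.observe()["tcp_pos"]-[0,0,.025]))
# triangulate each key top+wrist+scene
cs={"top":r.get_calibration("top"),"scene":r.get_calibration("scene")}
uv=dict(run=(273,201.5),cold=(297.6,196.9),heat=(315.1,194.5))
us=dict(run=(228.5,181.5),cold=(208.7,191.1),heat=(194.06,198.7))
for k in uv:
  for combo in ("wt","ws","wts"):
    A=np.zeros((3,3));b=np.zeros(3)
    for q,cc,u in (("w",c,o[k]),("t",cs["top"],uv[k]),("s",cs["scene"],us[k])):
        if q in combo:
            a,d=ray(cc,u);d=d/np.linalg.norm(d);P=np.eye(3)-np.outer(d,d);A+=P;b+=P@a
    print(k,combo,np.linalg.solve(A,b).round(4))
E
```

```text
heat [226.8 212.5] [25.3 26.9]
cold [270. 183.] [27.3 28.2]
run [334.6 139. ] [28.1 30.3]
10.327684672782876 [ 0.57806918 -0.01484085] [[ 1.  -1. ]
 [ 0.5 -1.1]
 [-0.2 -1.4]
 [-1.3  3.5]]
power [ 0.56337904 -0.1852351 ] [169.95199189 249.44508905]
heat [ 0.55082961 -0.1163692 ] [227.35080904 211.14921546]
cold [ 0.54186573 -0.06717927] [270.94110482 182.06726458]
run [0.5293163  0.00168663] [336.0876041  138.60540584]
reverse [0.52035242 0.05087655] [385.94232869 105.34663637]
stop [0.50511383 0.13449943] [478.12400514  43.85395987]
scale 0.18498399170486918
tip proj [256.71947883 243.72416717]
run wt [ 0.5259 -0.0014  0.1462]
run ws [0.5296 0.     0.1304]
run wts [ 5.284e-01 -4.000e-04  1.300e-01]
cold wt [ 0.5396 -0.0684  0.1447]
cold ws [ 0.5432 -0.0688  0.1304]
cold wts [ 0.5423 -0.0693  0.1301]
heat wt [ 0.5484 -0.1167  0.143 ]
heat ws [ 0.5534 -0.1183  0.1292]
heat wts [ 0.5515 -0.1188  0.1285]
```

Power is at about (0.563,-0.187), good to a few mm. I'll move over it and check.

Emit:
{"api": "drive_tool", "payload": {"series": [[0,0,-0.03,-0.035,0,0,0],[0,0.02,-0.06,-0.07,0,0,0],[0,0.06,-0.075,-0.087,0,0,0],[0,0.09,-0.075,-0.087,0,0,0],[0,0.112,-0.075,-0.087,0,0,0],[0,0.116,-0.075,-0.087,0,0,0],[0,0.116,-0.075,-0.087,0,0,0],[0,0.116,-0.075,-0.087,0,0,0]]}}

```text
time: 3.2
tcp_pos: [0.5638, -0.1873, 0.1871]
tcp_rot: [-0.891, 1.38, 0.887]
ft_force: [0.1, -0.2, 0.4]
finger_gap: 0.002
```

```bash
python3 - <<'E'
from h import *
from rig import r
o=r.observe();print(o["tcp_pos"],o["ft_force"])
c=r.get_calibration("wrist");im=r.get_image("wrist");cv2.imwrite("pics/w2.png",im[:,:,::-1])
im=r.get_image("scene");cv2.imwrite("pics/s2.png",cv2.resize(im[120:270,100:300],None,fx=4,fy=4)[:,:,::-1])
np.save("c2.npy",c["cam_to_world"])
for p in ([.563,-.187,.134],o["tcp_pos"]-[0,0,.025]):print(proj(c,p))
E
```

```text
[ 0.56377742 -0.18725341  0.18713187] [ 0.09680294 -0.21848557  0.44964679]
[255.73050429 221.2704238 ]
[255.71341258 244.42914388]
```

View pics/w2.png

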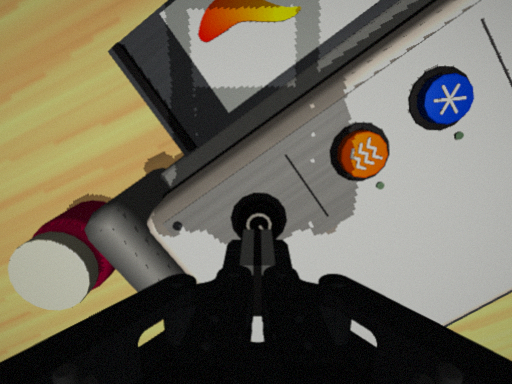

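View pics/s2.png

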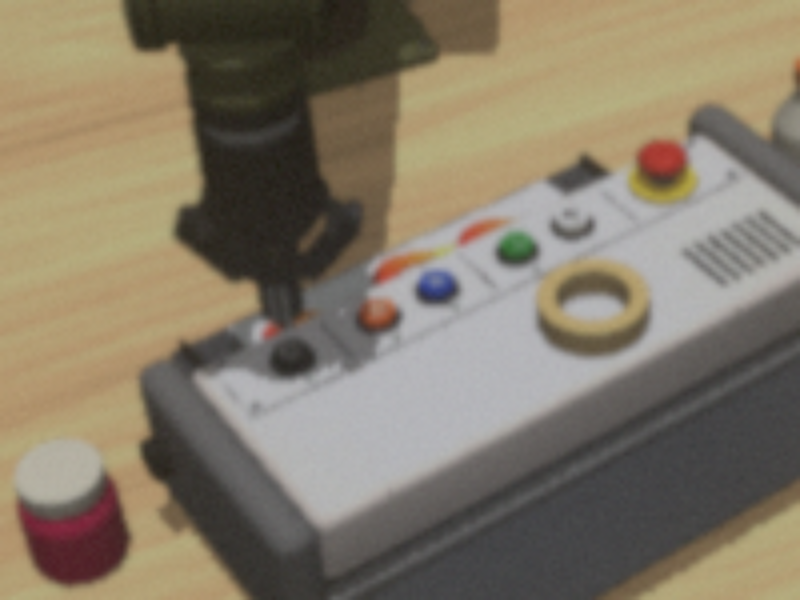

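In the wrist view the power key's ring is at (258,221), and my prediction was (256,221), so it agrees within about 1 mm. The scene view shows the fingertip just above the power key. I'll descend in small steps.

Emit:
{"api": "drive_tool", "payload": {"series": [[0,0.008,0,0,0,0,0],[0,0.015,0,0,0,0,0],[0,0.02,0,0,0,0,0],[0,0.023,0,0,0,0,0],[0,0.025,0,0,0,0,0],[0,0.027,0,0,0,0,0],[0,0.028,0,0,0,0,0],[0,0.028,0,0,0,0,0]]}}

```text
time: 4.3
tcp_pos: [0.5631, -0.1875, 0.1576]
tcp_rot: [-0.889, 1.382, 0.888]
ft_force: [-0.6, 1.1, 0.3]
finger_gap: -0.0
```

Emit:
{"api": "drive_tool", "payload": {"series": [[0,0.0005,0,0,0,0,0],[0,0.001,0,0,0,0,0],[0,0.0015,0,0,0,0,0],[0,0.002,0,0,0,0,0],[0,0.002,0,0,0,0,0],[0,0.002,0,0,0,0,0],[0,0.002,0,0,0,0,0],[0,0.002,0,0,0,0,0]]}}

```text
time: 5.3
tcp_pos: [0.5631, -0.1875, 0.1553]
tcp_rot: [-0.889, 1.382, 0.888]
ft_force: [-0.2, -0.1, 1.5]
finger_gap: -0.001
```

Emit:
{"api": "drive_tool", "payload": {"series": [[0,0.0005,0,0,0,0,0],[0,0.001,0,0,0,0,0],[0,0.0015,0,0,0,0,0],[0,0.0015,0,0,0,0,0],[0,0.0015,0,0,0,0,0],[0,0.0015,0,0,0,0,0],[0,0.0015,0,0,0,0,0],[0,0.0015,0,0,0,0,0]]}}

```text
time: 6.3
tcp_pos: [0.5631, -0.1875, 0.154]
tcp_rot: [-0.889, 1.382, 0.888]
ft_force: [-0.1, 0.5, 4.0]
finger_gap: -0.003
```

```bash
python3 - <<'E'
from rig import r
for i in range(3): o=r.observe();print(o["tcp_pos"],o["ft_force"],o["torque"],o["joint_efforts"].round(2))
E
```

```text
[ 0.5630624  -0.18753405  0.15401836] [-0.0504525   0.48621422  3.97699659] [-0.00175358  0.01303538  0.02866342] [  0.18 -35.84 -32.17   0.09  -0.11  -0.  ]
[ 0.5630624  -0.18753405  0.15401836] [-0.0504525   0.48621422  3.97699659] [-0.00175358  0.01303538  0.02866342] [  0.18 -35.84 -32.17   0.09  -0.11  -0.  ]
[ 0.5630624  -0.18753405  0.15401836] [-0.0504525   0.48621422  3.97699659] [-0.00175358  0.01303538  0.02866342] [  0.18 -35.84 -32.17   0.09  -0.11  -0.  ]
```

Emit:
{"api": "drive_tool", "payload": {"series": [[0,0.0003,0,0,0,0,0],[0,0.0006,0,0,0,0,0],[0,0.0006,0,0,0,0,0],[0,0.0006,0,0,0,0,0],[0,0.0006,0,0,0,0,0],[0,0.0006,0,0,0,0,0],[0,0.0006,0,0,0,0,0],[0,0.0006,0,0,0,0,0]]}}

```text
time: 7.3
tcp_pos: [0.5631, -0.1875, 0.154]
tcp_rot: [-0.889, 1.382, 0.888]
ft_force: [-2.5, -0.2, 6.6]
finger_gap: 0.002
```

The TCP has stopped at z = 0.154 while the force rises, so the key is on its hard stop. I'll lift, move over heat at (0.550,-0.118) and look. That is world (-0.013,+0.069), or tool y +0.041, z +0.057.

Emit:
{"api": "drive_tool", "payload": {"series": [[0,-0.01,0,0,0,0,0],[0,-0.028,0,0,0,0,0],[0,-0.033,0,0,0,0,0],[0,-0.035,0.02,0.028,0,0,0],[0,-0.035,0.035,0.05,0,0,0],[0,-0.035,0.041,0.057,0,0,0],[0,-0.035,0.041,0.057,0,0,0],[0,-0.035,0.041,0.057,0,0,0]]}}

```text
time: 8.3
tcp_pos: [0.5495, -0.1193, 0.1883]
tcp_rot: [-0.888, 1.382, 0.888]
ft_force: [-0.9, -0.1, -0.3]
finger_gap: 0.001
```

```bash
python3 - <<'E'
from m import *
o=r.observe();print(o["tcp_pos"],o["ft_force"])
c=r.get_calibration("wrist");im=r.get_image("wrist");cv2.imwrite("pics/w3.png",im[:,:,::-1])
np.save("c3.npy",c["cam_to_world"])
for p in ([.550,-.118,.134],[.5275,0,.134]):print(proj(c,p))
im=r.get_image("scene");cv2.imwrite("pics/s3.png",cv2.resize(im[120:270,100:300],None,fx=4,fy=4)[:,:,::-1])
E
```

```text
[ 0.54950036 -0.11930233  0.18831417] [-0.92224617 -0.08471765 -0.34724389]
[258.30112373 221.90226237]
[447.63382728  97.28122332]
```

View pics/w3.png

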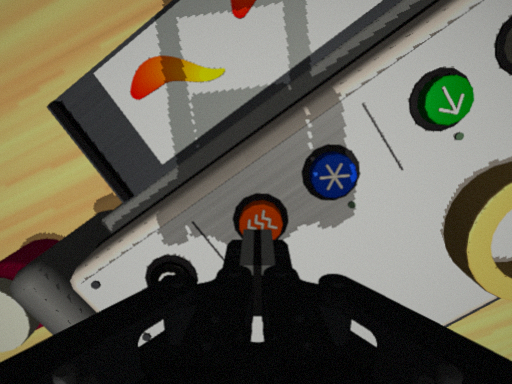

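View pics/s3.png

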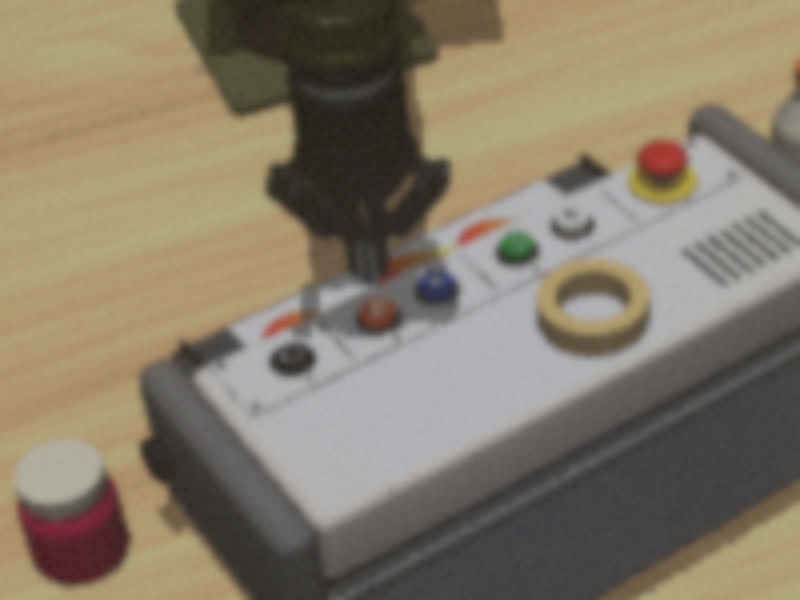

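The power key is visibly sunk. Heat is at (261,220), under the fingertip. Run is at (449,100), where I predicted (448,97). Now I'll press heat.

Emit:
{"api": "drive_tool", "payload": {"series": [[0,0.012,0,0,0,0,0],[0,0.022,0,0,0,0,0],[0,0.027,0,0,0,0,0],[0,0.029,0,0,0,0,0],[0,0.031,0,0,0,0,0],[0,0.032,0,0,0,0,0],[0,0.033,0,0,0,0,0],[0,0.033,0,0,0,0,0]]}}

```text
time: 9.4
tcp_pos: [0.5495, -0.1186, 0.1554]
tcp_rot: [-0.889, 1.381, 0.888]
ft_force: [-1.5, -0.6, 1.8]
finger_gap: 0.001
```

Emit:
{"api": "drive_tool", "payload": {"series": [[0,0.0005,0,0,0,0,0],[0,0.001,0,0,0,0,0],[0,0.0015,0,0,0,0,0],[0,0.002,0,0,0,0,0],[0,0.002,0,0,0,0,0],[0,0.002,0,0,0,0,0],[0,0.002,0,0,0,0,0],[0,0.002,0,0,0,0,0]]}}

```text
time: 10.4
tcp_pos: [0.5495, -0.1186, 0.154]
tcp_rot: [-0.889, 1.381, 0.888]
ft_force: [-1.7, 0.0, 4.7]
finger_gap: -0.001
```

It stopped at z = 0.154 with 4.7 N, so heat is on its stop too. Next is run, at world (-0.022,+0.118) from here, or tool y +0.069, z +0.098.

Emit:
{"api": "drive_tool", "payload": {"series": [[0,-0.012,0,0,0,0,0],[0,-0.03,0,0,0,0,0],[0,-0.035,0.01,0.014,0,0,0],[0,-0.035,0.035,0.05,0,0,0],[0,-0.035,0.058,0.082,0,0,0],[0,-0.035,0.069,0.098,0,0,0],[0,-0.035,0.069,0.098,0,0,0],[0,-0.035,0.069,0.098,0,0,0]]}}

```text
time: 11.4
tcp_pos: [0.5274, -0.0013, 0.1884]
tcp_rot: [-0.889, 1.382, 0.888]
ft_force: [0.6, -0.5, -0.1]
finger_gap: 0.003
```

```bash
python3 - <<'E'
from m import *
o=r.observe();print(o["tcp_pos"],o["ft_force"])
c=r.get_calibration("wrist");im=r.get_image("wrist");cv2.imwrite("pics/w4.png",im[:,:,::-1])
print(proj(c,[.5275,0,.134]))
im=r.get_image("scene");cv2.imwrite("pics/s4.png",cv2.resize(im[120:270,100:300],None,fx=4,fy=4)[:,:,::-1])
E
```

```text
[ 0.52740231 -0.00131149  0.18835323] [ 0.55217739 -0.48265864 -0.08723807]
[258.0587614  221.21895755]
```

View pics/w4.png

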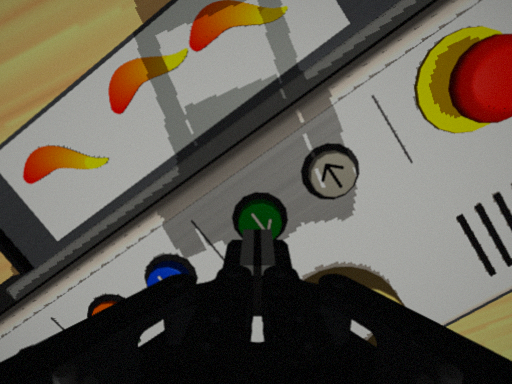

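View pics/s4.png

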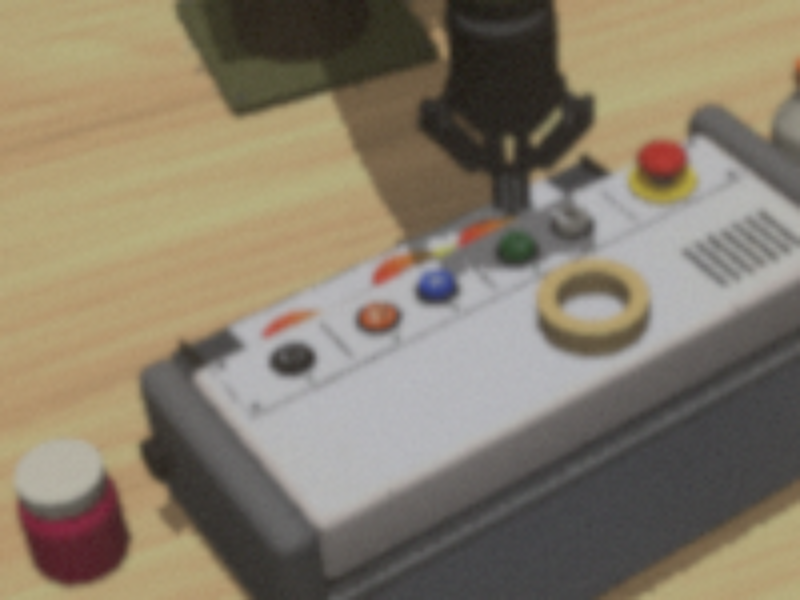

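The run key is at (260,218), under the fingertip, and power and heat are both sunk. Now I'll press run.

Emit:
{"api": "drive_tool", "payload": {"series": [[0,0.012,0,0,0,0,0],[0,0.022,0,0,0,0,0],[0,0.027,0,0,0,0,0],[0,0.029,0,0,0,0,0],[0,0.031,0,0,0,0,0],[0,0.032,0,0,0,0,0],[0,0.033,0,0,0,0,0],[0,0.033,0,0,0,0,0]]}}

```text
time: 12.5
tcp_pos: [0.5274, -0.0008, 0.1555]
tcp_rot: [-0.889, 1.381, 0.888]
ft_force: [-0.9, 0.8, 1.5]
finger_gap: 0.004
```

Emit:
{"api": "drive_tool", "payload": {"series": [[0,0.0005,0,0,0,0,0],[0,0.001,0,0,0,0,0],[0,0.0015,0,0,0,0,0],[0,0.002,0,0,0,0,0],[0,0.0024,0,0,0,0,0],[0,0.0024,0,0,0,0,0],[0,0.0024,0,0,0,0,0],[0,0.0024,0,0,0,0,0]]}}

```text
time: 13.5
tcp_pos: [0.5274, -0.0008, 0.154]
tcp_rot: [-0.889, 1.382, 0.888]
ft_force: [-4.2, -0.1, 8.2]
finger_gap: -0.0
```

It's at the stop: z = 0.154 with 8.2 N. I'll lift clear.

Emit:
{"api": "drive_tool", "payload": {"series": [[0,-0.01,0,0,0,0,0],[0,-0.03,0,0,0,0,0],[0,-0.06,0,0,0,0,0],[0,-0.1,0,0,0,0,0],[0,-0.14,0,0,0,0,0],[0,-0.16,0,0,0,0,0],[0,-0.16,0,0,0,0,0],[0,-0.16,0,0,0,0,0]]}}

```text
time: 14.5
tcp_pos: [0.5265, -0.0007, 0.3108]
tcp_rot: [-0.887, 1.384, 0.89]
ft_force: [0.3, 0.4, 0.2]
finger_gap: -0.002
```

```bash
python3 - <<'E'
from m import *
o=r.observe();print(o["time"],o["tcp_pos"],o["ft_force"])
im=r.get_image("wrist");cv2.imwrite("pics/w5.png",im[:,:,::-1])
im=r.get_image("scene");cv2.imwrite("pics/s5.png",cv2.resize(im[120:270,100:330],None,fx=3.4,fy=3.4)[:,:,::-1])
E
```

```text
14.5 [ 0.52648256 -0.00072914  0.31082891] [0.28689417 0.38261944 0.20223603]
```

View pics/w5.png

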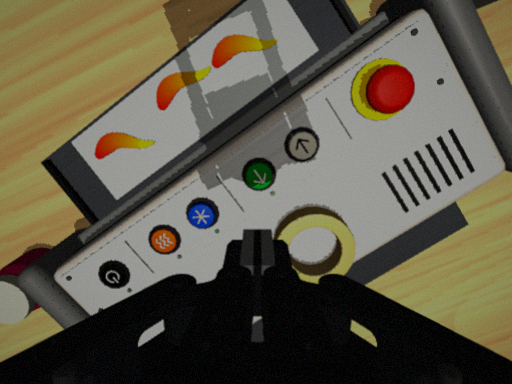

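View pics/s5.png

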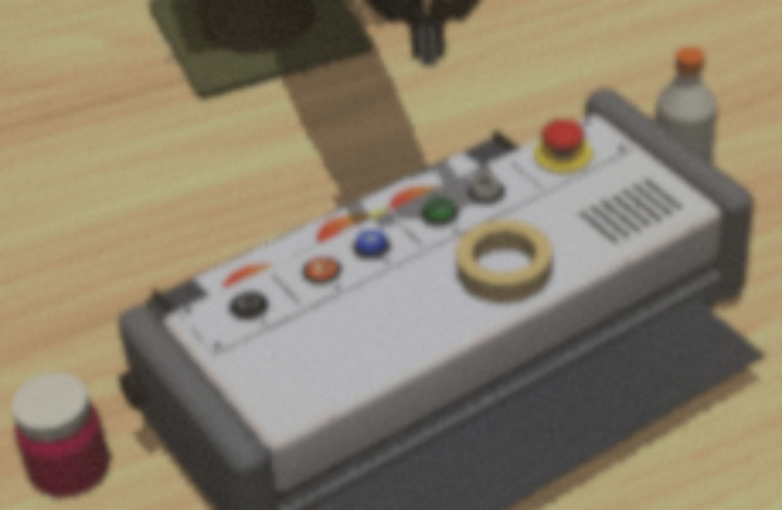

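Power (115,274) and heat (165,240) are sunk. Cold (202,214), run (259,174) and reverse (302,144) are up, and the tape, bottle and jar haven't moved. I'm handing the job in.

```bash
python3 -c "
from rig import r
print(r.job_done())"
```

```text
the job is handed in; nothing more can be done
None
```

I pressed power, then heat, then run with the shut fingertips, lifted clear and handed the job in at about 14.6 s; no verdict was reported.

- **Key presses:** each key stopped at the same TCP height of 0.154 m, which matches full 5 mm travel. The wrist force at the stops was at most about 8 N (power 6.6, heat 4.7, run 8.2), read at the end of each move.
- **Final pictures:** power and heat are down; run, cold and reverse are up, and the stop shows no change. The tape, bottle and jar look unmoved by eye. The arm is clear of everything, with the wrist force near zero.
- **Disagreement:** the first top and scene camera fits differed by about 8 mm in x. Wrist pictures taken just above each key settled it, with the keys within about 1.5 mm of where I expected them.

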